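# Push the offcut off the saw ledge into the chute

## Robot

A 6-joint arm with a two-finger parallel gripper is mounted at the origin on a cart in front of the work surface, level with it; the furniture and walls round the work are solid. World frame = base frame: x ahead of the robot, y to its left, z up, the work surface at z = 0. Lengths are in m, angles in degrees, forces in N, time in s.
With the tool pointing down it reaches from about 0.3 to 0.85 m from the base axis. Payload 5.4 kg.
Tool frame: the origin (TCP) lies at the very end of the fingers, on their centre line; the grasp point (between the pads) lies 19 mm behind it (manip.grasp_offset is the z of the grasp point in the tool frame, in m); z points along the fingers, y is the direction in which the jaws open and shut (so a half turn about z gives the same grasp; the last joint's range is limited). The gripper opens to 85 mm and grips with 20 to 120 N. Pads are 22 mm wide; open, the fingers measure 114 mm over their backs; the gripper's body (76 mm by 85 mm) begins 54 mm behind the grasp point. The pads swing forward as they close: fully open they stand 13 mm farther back than shut.
Start: joints at [-88.642, 9.076, 91.501, -0, 79.423, -12.038], TCP at [0.133, -0.559, 0.231] pointing down, gripper open.
Joint ranges: [-166.64, 166.64], [-54.1, 131.32], [10.49, 154.53], [-73.88, 253.88], [9.74, 151.15], [-171.62, 171.62]. Speed limits (degrees/s): [147.25, 147.25, 180, 180, 180, 180].

## Interface

Orientations are given as [roll, pitch, yaw] about the fixed x, y, z axes, in that order (R = Rz(yaw) Ry(pitch) Rx(roll)).
In Python, from station import monitor, vision, sign_off, manip gives the robot as it stands.
- The arm moves only by the tool move_arm, never from a script. Its argument "deltas" is a list of rows, each an object with "travel": the shift along the tool's x, y, z in m, a list of three; "roll": the turn about the tool's z in rad; "jaw": the closure in counts, from 0 (fully open) to 255 (shut). In form: [{"travel": [dx, dy, dz], "roll": roll, "jaw": jaw}, ...]. A call has 1 to 5 rows; each row shifts and turns the commanded pose from where the row before left it, along the tool's axes as they then stand; what a row does not reach is not made up. A row lasts 1/8 s, in which the tool goes at most 62.5 mm and 10.7 degrees, less where a joint would pass 70% of its speed; a pose out of reach is approached as far as the arm can. A call with a gripper value outside its range is refused whole. The fingers move at their own pace and stop on an object; "grip_force" is the grip in N (left out, the last holds). Time passes only in rows, so rows that do not move let the fingers close. It gives the time, the measured TCP pose, the force and the opening at its end, in the units of the state.
- monitor.observe(): the state, without advancing time (a new reading comes with each control period).
- vision.grab_frame(name): name is "scene" or "top" or "wrist"; returns a dict with "frame" (384x512x3 uint8, blue, green, red), "fx", "fy", "cx", "cy" (pixels), "R" (3x3) and "t" (3): a world point X has camera coordinates R X + t; the wrist camera has in their place "mount" (4x4, takes a point from camera to tool coordinates, whose origin is the TCP and whose axes are the flange's). Camera axes: x right, y down, z forward; pixel columns grow to the right and rows downward; lengths in m; the calibration is good to about 2 mm. A picture is of the moment at which its call begins: read the wrist's pose just before it. There is no depth.
- sign_off(): hands the job in, once; it reports no verdict.
The state is a dict: "time": time; "qpos": joint angles; "qvel": joint speeds; "joint_efforts": joint torques, N m; "ee_pos": TCP position; "eef_rot": TCP orientation; "wrist_force": force on the tool from outside, world axes, zero at the start; "torque": the same for the moment, N m; "width": finger opening in m.
Only numpy, scipy, OpenCV 4.12 (cv2) and the standard library are available. Lean on these libraries where they do the work, as an engineer would, in place of code of your own. Each camera call takes 0.05 s, during which the arm holds its last target. There are 200 camera calls.

## Task

Clear the small offcut lying on the raised wooden ledge: push it off the ledge's far edge through the gap beside the long fence (slid gently up against the fence it lines up with the gap), so that it drops into the chute and comes to rest down in the catch pan. Slide it along the ledge without lifting it, push it only gently at all times, and leave the wax tin on the ledge where it is.

Things in the scene. Friction and masses are not known exactly. Their poses are not given: they have to be found in the camera images.
- offcut_mid (a point): Centre of the loose pale wooden offcut, a rectangular block 38 by 55 mm and 26 mm high, some 50 g. Its 55 mm sides run 5 degrees counterclockwise (seen from above) of the given y axis. It starts flat on the right-hand part of the ledge, 55 mm side within about 25 degrees of the stand's x, and must go through the gap with a 55 mm side along the fence.
- stand: Fixed rigid plywood ledge with a chute beyond it. Origin at bench height straight below the middle of the ledge's far edge; x: from the ledge out over the chute (the way to push the offcut off), y: left, z: up. The ledge top is flat at z = 100 mm, x = -140 to 0, y = -150 to 140 mm. The other points of the stand have the same axes.
- tin_mid (a point): Centre of a round metal wax tin, 66 mm across and 28 mm high, standing loose on the ledge to the left of the fence; a bystander that is to stay there.
- ledge_mid (a point): Point on the ledge top, 70 mm before the edge. A dark wooden guide is screwed on the ledge; its sideways setting varies and is NOT measured: find it by feel or sight. Its fence is a rigid strip along x, 32 mm high, 18 mm thick, from 63 mm before this point to 72 mm beyond; its right-hand face lies anywhere from 0 to 40 mm to the left (+y) of this point.
- ledge_edge (a point): Middle of the ledge's edge, on top. To the right of the fence the guide's rigid lip board (32 mm high, x = -16 to 2 mm here) bars the edge, but for a gap 42 mm wide that begins right at the fence face; the gap's right side is splayed from x = -29 mm as a lead-in. The offcut tips and drops by itself once its centre is about 5 mm past the edge.
- pan (a point): Middle of the floor of the chute's catch pan, 12 mm above the bench; the flat floor measures 70 mm (x) by 226 mm (y). A steep steel slope leads down to it from the edge; the pan's end and side walls rise 62 mm above the bench, the sides beside the slope 96 mm.

How it is judged (in metres and radians):
At the end, for the whole second after the job is handed in: The offcut lies at rest in the chute's catch pan (its centre less than 60 mm above the bench and inside the pan's walls), and the wax tin stands within 20 mm of where it was (z of offcut_mid in the frame of stand between 0.015 and 0.06 m and x of offcut_mid in the frame of stand between 0.03 and 0.13 m and y of offcut_mid in the frame of stand between -0.128 and 0.098 m and linear speed of offcut below 0.02 m/s and distance of tin_mid from where it was at the start of the episode below 0.02 m); the robot touches nothing.
It fails at once if the offcut is pushed or squeezed by the gripper with more than 20 N (contact force between any of the fingers, the arm and offcut above 20 N).
It fails at once if the offcut is lifted: its centre more than 30 mm higher than when it lies on the ledge (z of offcut_mid in the frame of stand above 0.143 m).
It fails at once if the wax tin is moved by more than 20 mm (distance of tin_mid from where it was at the start of the episode above 0.02 m).
It also fails if it takes over 64 s, if anything falls off the work surface, if the arm or the gripper's body presses on something with over 40 N, if the wrist force passes 120 N, or if a joint passes its speed limit or range.

## Working session

There is one attempt and no reset: what is moved stays moved. The work goes in short steps, Python scripts to look and compute and a tool call to move; the robot and the scene stay as the last step left them, time stands still between calls to the robot, and variables do not carry over. Pictures are saved under pics/ and viewed, about 8 in all and at most 12, crops included, and the job is handed in when it is done.

Besides the shell and the picture viewer there is one more tool, called after "Emit:" in YAML: its name, and indented under it one key for each argument. move_arm: Moves the arm, as the interface text tells. Its arguments: {"type":"object","properties":{"deltas":{"type":"array"},"grip_force":{"type":"number"}},"required":["deltas"]}

```bash
ls; mkdir -p pics; python3 - <<'E'
from station import monitor, vision, manip
import cv2
print(monitor.observe()); print(manip, getattr(manip,'grasp_offset',None))
for n in ("top","scene"):
    f=vision.grab_frame(n); cv2.imwrite(f"pics/{n}0.png",f["frame"])
    print(n,{k:v for k,v in f.items() if k!="frame"})
import numpy as np
a=cv2.imread("pics/top0.png");b=cv2.imread("pics/scene0.png")
E
```

```text
pics
{'time': 0.0, 'qpos': array([-8.86421639e+01,  9.11234605e+00,  9.15741978e+01, -1.30515405e-03,
        7.94217605e+01, -1.20358170e+01]), 'qvel': array([-0.09083607,  0.0423781 , -0.04390295, -0.05581621,  0.02154275,
        0.03588871]), 'joint_efforts': array([ 7.42958910e-04, -3.95997155e+01, -3.31431484e+01, -1.82663866e-04,
        8.50233453e-03,  1.00304567e-05]), 'ee_pos': array([ 0.13317075, -0.55874065,  0.23030218]), 'eef_rot': array([-1.79893809e+02, -2.13296242e-02,  1.33938741e+01]), 'wrist_force': array([-0.18022429,  0.2059786 ,  0.02015583]), 'torque': array([0.01846698, 0.00506948, 0.0230355 ]), 'width': 0.08524922838801509}
<Robot object at 0x7f00d7e0ba10> -0.0187
top {'fx': 378.73613551827515, 'fy': 378.73613551827515, 'cx': 259.7290030183405, 'cy': 197.1190244545153, 'R': array([[-0.02741135, -0.9994746 , -0.01729598],
       [-0.98778511,  0.02973771, -0.15295832],
       [ 0.1533923 ,  0.01289192, -0.98808127]]), 't': array([0.0955274 , 0.61273278, 0.83148518])}
scene {'fx': 404.67621320531316, 'fy': 404.67621320531316, 'cx': 257.42649200669564, 'cy': 194.03633923662474, 'R': array([[-0.90717521, -0.42024807, -0.02060825],
       [-0.25630418,  0.59079099, -0.76503214],
       [ 0.33367845, -0.68873621, -0.64366228]]), 't': array([0.57358876, 0.20558199, 0.74914112])}
```

View pics/top0.png

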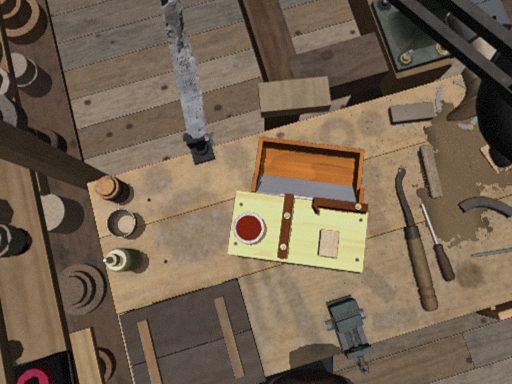

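View pics/scene0.png

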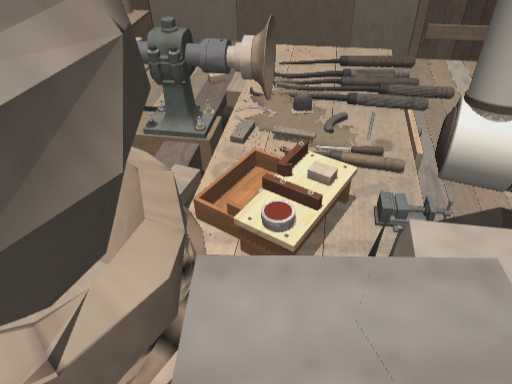

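The top view shows the ledge (yellow-green) with corners near (237,192), (368,208), (362,270), (228,253). The tin is at (249,228), the fence runs along u≈287, the lip is at (340,206) and the offcut at (329,243). The chute is up in the image, towards world +x.

```bash
cat > h.py <<'E'
import numpy as np, cv2
def cast(f,uv,z):
    uv=np.atleast_2d(uv).astype(float)
    d=np.c_[(uv[:,0]-f["cx"])/f["fx"],(uv[:,1]-f["cy"])/f["fy"],np.ones(len(uv))]
    R,t=f["R"],f["t"]; c=-R.T@t; w=d@R
    return c+w*((z-c[2])/w[:,2])[:,None]
def proj(f,X):
    p=np.atleast_2d(X)@f["R"].T+f["t"]; return np.c_[f["fx"]*p[:,0]/p[:,2]+f["cx"],f["fy"]*p[:,1]/p[:,2]+f["cy"]]
E
python3 - <<'E'
from station import vision
from h import *
f=vision.grab_frame("top"); im=f["frame"]
np.save("pics/top.npy",f,allow_pickle=True)
for p in [(247,200),(265,240),(329,243),(287,230),(340,206),(249,228),(300,186),(310,240)]: print(p,im[p[1],p[0]],cv2.cvtColor(im,cv2.COLOR_BGR2HSV)[p[1],p[0]])
cv2.imwrite("pics/crop0.png",cv2.resize(im[130:280,220:380],None,fx=4,fy=4,interpolation=cv2.INTER_CUBIC))
E
```

```text
(247, 200) [155 219 214] [ 32  75 219]
(265, 240) [156 219 217] [ 31  73 219]
(329, 243) [150 179 202] [ 17  66 202]
(287, 230) [ 32  59 109] [ 11 180 109]
(340, 206) [ 27  54 101] [ 11 187 101]
(249, 228) [ 26  40 125] [  4 202 125]
(300, 186) [130 125 127] [132  10 130]
(310, 240) [158 219 218] [ 30  71 219]
```

View pics/crop0.png

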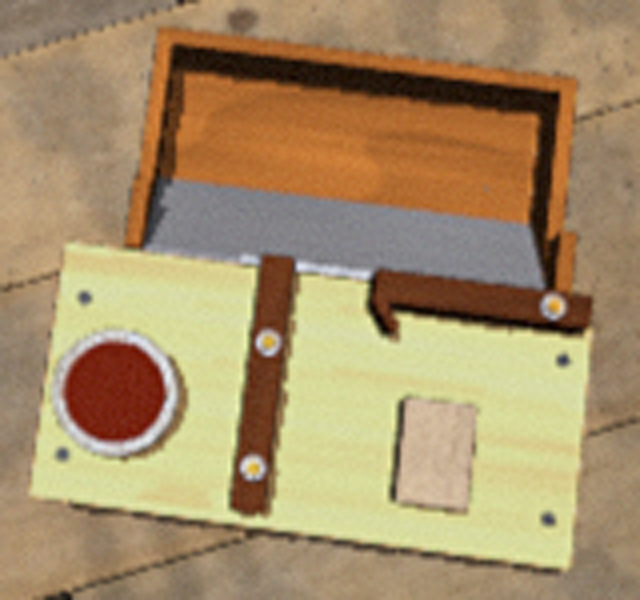

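The crop shows the ledge, the fence (crop u 232–295), the gap next to it (295–372), and the offcut at (436,455), nearly parallel to the fence. Next I measure all of these.

```bash
cat > meas.py <<'E'
from h import *
def measure(f):
    hsv=cv2.cvtColor(f["frame"],cv2.COLOR_BGR2HSV)
    roi=np.zeros(hsv.shape[:2],np.uint8); roi[185:285,215:380]=255
    big=lambda m:max(cv2.findContours(m,cv2.RETR_EXTERNAL,cv2.CHAIN_APPROX_NONE)[0],key=cv2.contourArea)
    L=cv2.inRange(hsv,(26,45,150),(38,130,255))&roi
    O=cv2.inRange(hsv,(8,35,150),(23,95,255))&roi
    hull=cv2.convexHull(np.argwhere(cv2.morphologyEx(L,cv2.MORPH_OPEN,np.ones((3,3))))[:,::-1].astype(np.int32))
    mask=np.zeros_like(roi); cv2.fillConvexPoly(mask,hull,255)
    mask=cv2.erode(mask,np.ones((3,3)))
    D=cv2.inRange(hsv,(5,120,40),(18,255,150))&roi
    return L,O&mask,D,hull,big
E
python3 - <<'E'
from meas import *
f=np.load("pics/top.npy",allow_pickle=True).item()
L,O,D,hull,big=measure(f)
W=cast(f,hull[:,0],.1)[:,:2].astype(np.float32)
r=cv2.minAreaRect(W*1000); print("ledge",r,cv2.boxPoints(r).round(1).tolist())
oc=big(O); Wo=cast(f,oc[:,0],.126)[:,:2].astype(np.float32)
ro=cv2.minAreaRect(Wo*1000); print("offcut",ro,cv2.boxPoints(ro).round(1).tolist())
n,lab,st,ce=cv2.connectedComponentsWithStats(D)
for i in range(1,n):
    if st[i,4]>40:
        p=np.argwhere(lab==i)[:,::-1]; w=cast(f,p,.132)[:,:2].astype(np.float32)*1000
        print("dark",st[i],cv2.minAreaRect(w),cv2.boxPoints(cv2.minAreaRect(w)).round(1).tolist())
E
```

```text
ledge ((532.8856201171875, -2.5514068603515625), (287.70648193359375, 139.0924072265625), 80.86521911621094) [[441.3999938964844, -133.5], [578.7000122070312, -155.60000610351562], [624.4000244140625, 128.39999389648438], [487.1000061035156, 150.5]]
offcut ((501.7711486816406, -63.255157470703125), (37.448402404785156, 56.254547119140625), 81.32720184326172) [[471.1000061035156, -77.5], [526.7999877929688, -86.0], [532.4000244140625, -49.0], [476.79998779296875, -40.5]]
dark [313 185  55  29 479] ((581.0306396484375, -90.08808898925781), (59.31950759887695, 107.7286376953125), 15.603342056274414) [[538.0, -46.20000076293945], [567.0, -149.89999389648438], [624.0999755859375, -134.0], [595.0999755859375, -30.200000762939453]]
dark [278 194  16  65 497] ((540.8104248046875, 24.25253677368164), (19.882896423339844, 134.01031494140625), 80.82537841796875) [[473.1000061035156, 25.100000381469727], [605.4000244140625, 3.799999952316284], [608.5, 23.399999618530273], [476.20001220703125, 44.79999923706055]]
dark [236 216  25  24 357] ((539.114013671875, 102.57154083251953), (46.80900573730469, 48.293094635009766), 12.460875511169434) [[511.1000061035156, 121.0999984741211], [521.5, 73.9000015258789], [567.2000122070312, 84.0], [556.7999877929688, 131.1999969482422]]
```

Measured:
- The stand's x axis is at yaw −9.14°, with its origin at (603, −9) mm.
- The ledge comes out at 288×139 mm, as it should.
- The offcut is at stand (−91, −70) and parallel to the fence to 0.5°, with a size of 37×56 mm.
- The fence face is at y≈+13.5.

The plan is to push with shut fingers, left against the fence first and then ahead. I'll turn the tool to line up with the stand before that.

Emit:
move_arm:
  deltas:
    - {"travel": [0, 0, 0], "roll": 0.131, "jaw": 255}
    - {"travel": [0, 0, 0], "roll": 0.131, "jaw": 255}
    - {"travel": [0, 0, 0], "roll": 0.131, "jaw": 255}
    - {"travel": [0.024, -0.042, 0], "roll": 0, "jaw": 255}
    - {"travel": [0.024, -0.042, 0], "roll": 0, "jaw": 255}
  grip_force: 20

```text
time: 0.78
ee_pos: [0.1943, -0.483, 0.2308]
eef_rot: [-179.9, 0.0, -9.2]
wrist_force: [0.9, 0.0, -0.3]
width: -0.0001
```

Emit:
move_arm:
  deltas:
    - {"travel": [0.024, -0.042, 0], "roll": 0, "jaw": 255}
    - {"travel": [0.024, -0.042, 0], "roll": 0, "jaw": 255}
    - {"travel": [0.024, -0.042, 0], "roll": 0, "jaw": 255}
    - {"travel": [0.024, -0.042, 0], "roll": 0, "jaw": 255}
    - {"travel": [0.024, -0.042, 0], "roll": 0, "jaw": 255}

```text
time: 1.4
ee_pos: [0.3464, -0.2942, 0.2311]
eef_rot: [-180.0, -0.0, -9.1]
wrist_force: [0.6, -0.4, 0.3]
width: 0.0001
```

Emit:
move_arm:
  deltas:
    - {"travel": [0.024, -0.041, 0], "roll": 0, "jaw": 255}
    - {"travel": [0.024, -0.041, 0], "roll": 0, "jaw": 255}
    - {"travel": [0.024, -0.041, 0], "roll": 0, "jaw": 255}
    - {"travel": [0.022, -0.041, 0], "roll": 0, "jaw": 255}
    - {"travel": [0.02, -0.038, 0], "roll": 0, "jaw": 255}

```text
time: 2.02
ee_pos: [0.4909, -0.1128, 0.231]
eef_rot: [-180.0, 0.0, -9.1]
wrist_force: [-0.9, -0.5, 0.2]
width: 0.0002
```

Emit:
move_arm:
  deltas:
    - {"travel": [0, 0, 0.01], "roll": 0, "jaw": 255}
    - {"travel": [0, 0, 0.01], "roll": 0, "jaw": 255}
    - {"travel": [0, 0, 0], "roll": 0, "jaw": 255}

```text
time: 2.4
ee_pos: [0.489, -0.1148, 0.2098]
eef_rot: [-180.0, 0.2, -9.2]
wrist_force: [-0.2, 0.2, 0.1]
width: 0.0003
```

```bash
cat > look.py <<'E'
import sys
from station import monitor, vision
from meas import *
s=monitor.observe(); p=s["ee_pos"]*1000
a=np.radians(-9.14); A=np.array([[np.cos(a),np.sin(a)],[-np.sin(a),np.cos(a)]]); o=np.array([602.8,-8.8])
S=lambda w:A@(np.asarray(w)[:2]-o)
print("t",round(s["time"],2),"tcp stand",S(p).round(1),"z",p[2].round(1),"yaw",s["eef_rot"].round(2),"F",s["wrist_force"].round(2))
f=vision.grab_frame("top"); n=sys.argv[1]
try:
    L,O,D,hull,big=measure(f); r=cv2.minAreaRect(cast(f,big(O)[:,0],.126)[:,:2].astype(np.float32)*1000)
    print("offcut stand",S(r[0]).round(1),np.round(r[1],1),round(r[2],1))
except Exception as e: print(e)
w=vision.grab_frame("wrist")["frame"]
c=cv2.resize(f["frame"][130:280,220:380],(400,375),interpolation=cv2.INTER_CUBIC)
cv2.imwrite(f"pics/{n}.png",np.hstack([c,cv2.resize(w,(400,300))[:, :] if 0 else cv2.copyMakeBorder(cv2.resize(w,(400,300)),0,75,0,0,cv2.BORDER_CONSTANT)]))
E
python3 look.py above
```

```text
t 2.4 tcp stand [ -95.6 -122.7] z 209.8 yaw [-1.7996e+02  1.6000e-01 -9.2100e+00] F [-0.18  0.19  0.08]
offcut stand [-90.  -69.5] [36.9 54.5] 81.3
```

View pics/above.png

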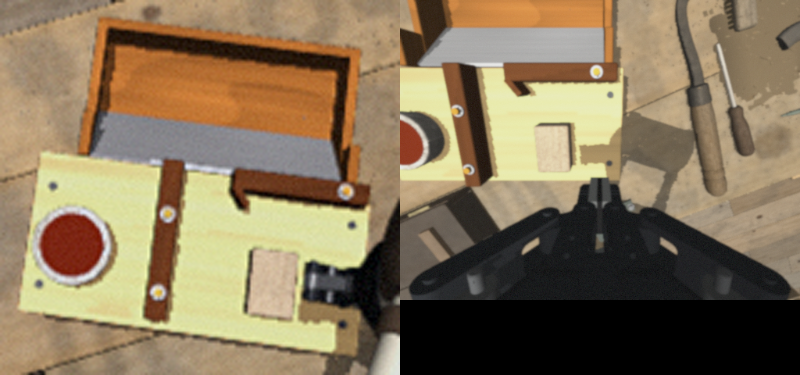

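The wrist view (right half) shows the shut fingers' pads at (600,185), standing to the right of the offcut at (553,147). The top view agrees. I go down to about 8 mm above the ledge.

Emit:
move_arm:
  deltas:
    - {"travel": [0.005, 0, 0.03], "roll": 0, "jaw": 255}
    - {"travel": [0, 0, 0.03], "roll": 0, "jaw": 255}
    - {"travel": [0, 0, 0.025], "roll": 0, "jaw": 255}
    - {"travel": [0, 0, 0.015], "roll": 0, "jaw": 255}
    - {"travel": [0, 0, 0], "roll": 0, "jaw": 255}

```text
time: 3.12
ee_pos: [0.4946, -0.1152, 0.1107]
eef_rot: [-180.0, 0.1, -9.2]
wrist_force: [-0.1, -0.7, -0.4]
width: 0.0
```

Emit:
move_arm:
  deltas:
    - {"travel": [0, -0.004, 0], "roll": 0, "jaw": 255}
    - {"travel": [0, -0.004, 0], "roll": 0, "jaw": 255}
    - {"travel": [0, -0.003, 0], "roll": 0, "jaw": 255}
    - {"travel": [0, 0, 0], "roll": 0, "jaw": 255}

```text
time: 3.62
ee_pos: [0.4971, -0.104, 0.1116]
eef_rot: [180.0, -0.0, -9.1]
wrist_force: [0.3, 0.1, 0.7]
width: 0.0001
```

```bash
python3 look.py low
```

```text
t 3.62 tcp stand [ -89.2 -110.8] z 111.6 yaw [ 1.7999e+02 -3.0000e-02 -9.0900e+00] F [0.3  0.1  0.73]
offcut stand [-90.1 -69.6] [37.1 54.2] 81.3
```

Emit:
move_arm:
  deltas:
    - {"travel": [-0.001, -0.004, 0.001], "roll": 0, "jaw": 255}
    - {"travel": [0, -0.004, 0.001], "roll": 0, "jaw": 255}
    - {"travel": [0, -0.004, 0.001], "roll": 0, "jaw": 255}
    - {"travel": [0, -0.004, 0], "roll": 0, "jaw": 255}
    - {"travel": [0, -0.004, 0], "roll": 0, "jaw": 255}

```text
time: 4.35
ee_pos: [0.4991, -0.084, 0.1083]
eef_rot: [-180.0, 0.0, -9.1]
wrist_force: [-0.6, -0.4, -0.9]
width: 0.0
```

Emit:
move_arm:
  deltas:
    - {"travel": [0, -0.004, 0], "roll": 0, "jaw": 255}
    - {"travel": [0, -0.004, 0], "roll": 0, "jaw": 255}
    - {"travel": [0, -0.004, 0], "roll": 0, "jaw": 255}
    - {"travel": [0, -0.004, 0], "roll": 0, "jaw": 255}
    - {"travel": [0, 0, 0], "roll": 0, "jaw": 255}

```text
time: 4.97
ee_pos: [0.5017, -0.0682, 0.1083]
eef_rot: [-180.0, 0.0, -9.1]
wrist_force: [0.5, -0.2, 0.1]
width: -0.0002
```

```bash
python3 look.py push1
```

```text
t 4.97 tcp stand [-90.4 -74.7] z 108.3 yaw [-179.99    0.     -9.1 ] F [ 0.51 -0.16  0.13]
offcut stand [-109.8  -33.6] [20.7 13.7] 77.2
```

View pics/push1.png

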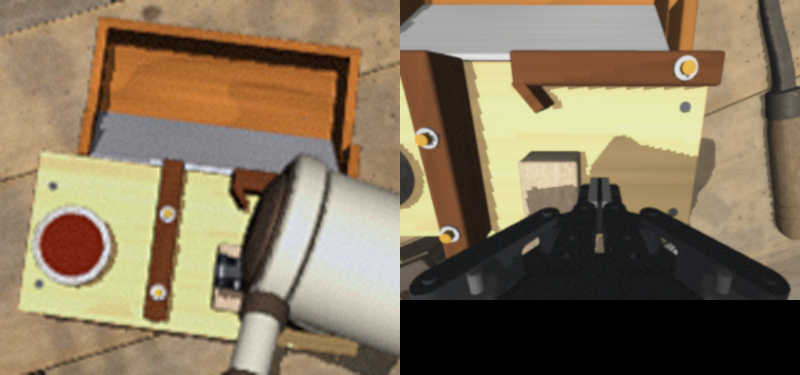

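The fingers are in contact and the offcut is still parallel to the fence: wrist view (550,185), fence at (445,150). I continue, then slow down near the fence.

Emit:
move_arm:
  deltas:
    - {"travel": [0, -0.004, 0], "roll": 0, "jaw": 255}
    - {"travel": [0, -0.004, 0], "roll": 0, "jaw": 255}
    - {"travel": [0, -0.004, 0], "roll": 0, "jaw": 255}
    - {"travel": [0, -0.004, 0], "roll": 0, "jaw": 255}
    - {"travel": [0, -0.004, 0], "roll": 0, "jaw": 255}

```text
time: 5.7
ee_pos: [0.5049, -0.0485, 0.1083]
eef_rot: [180.0, -0.0, -9.1]
wrist_force: [-0.5, -1.2, 0.1]
width: -0.0
```

Emit:
move_arm:
  deltas:
    - {"travel": [0, -0.003, 0], "roll": 0, "jaw": 255}
    - {"travel": [0, -0.002, 0], "roll": 0, "jaw": 255}
    - {"travel": [0, -0.001, 0], "roll": 0, "jaw": 255}
    - {"travel": [0, 0, 0], "roll": 0, "jaw": 255}

```text
time: 6.2
ee_pos: [0.5058, -0.0428, 0.1083]
eef_rot: [-180.0, 0.0, -9.1]
wrist_force: [-0.1, -0.1, 0.1]
width: -0.0002
```

```bash
python3 look.py push2
```

```text
t 6.2 tcp stand [-90.4 -49. ] z 108.3 yaw [-179.99    0.     -9.12] F [-0.15 -0.14  0.12]
offcut stand [-108.4   -1.6] [ 8.3 14.4] 87.7
```

View pics/push2.png

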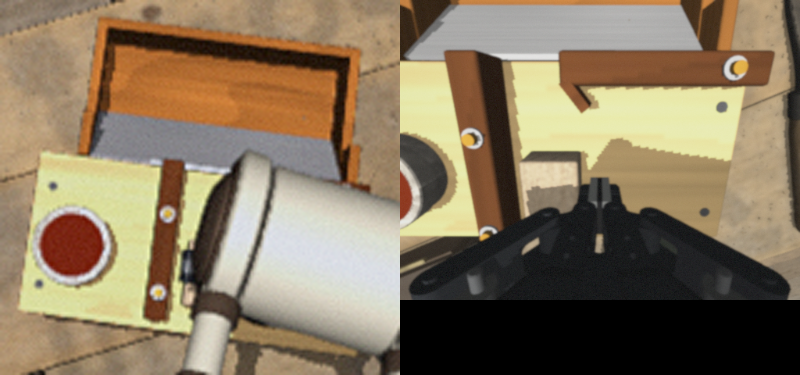

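The offcut's left side (wrist u≈520) is now about 10 mm from the fence's foot. I go on in 1 mm steps, watching the force.

Emit:
move_arm:
  deltas:
    - {"travel": [0, -0.002, 0], "roll": 0, "jaw": 255}
    - {"travel": [0, -0.002, 0], "roll": 0, "jaw": 255}
    - {"travel": [0, -0.001, 0], "roll": 0, "jaw": 255}
    - {"travel": [0, -0.001, 0], "roll": 0, "jaw": 255}
    - {"travel": [0, 0, 0], "roll": 0, "jaw": 255}

```text
time: 6.92
ee_pos: [0.5067, -0.0368, 0.1083]
eef_rot: [-180.0, 0.0, -9.1]
wrist_force: [-0.3, -0.6, -0.1]
width: 0.0003
```

Emit:
move_arm:
  deltas:
    - {"travel": [0, -0.001, 0], "roll": 0, "jaw": 255}
    - {"travel": [0, 0, 0], "roll": 0, "jaw": 255}

```text
time: 7.18
ee_pos: [0.5069, -0.0359, 0.1083]
eef_rot: [-180.0, 0.0, -9.1]
wrist_force: [0.3, 1.0, -0.9]
width: 0.0
```

Emit:
move_arm:
  deltas:
    - {"travel": [0, -0.001, 0], "roll": 0, "jaw": 255}
    - {"travel": [0, 0, 0], "roll": 0, "jaw": 255}

```text
time: 7.42
ee_pos: [0.5071, -0.0349, 0.1083]
eef_rot: [-180.0, -0.0, -9.1]
wrist_force: [-0.5, -0.5, -0.1]
width: -0.0001
```

Emit:
move_arm:
  deltas:
    - {"travel": [0, -0.001, 0], "roll": 0, "jaw": 255}
    - {"travel": [0, 0, 0], "roll": 0, "jaw": 255}

```text
time: 7.68
ee_pos: [0.5072, -0.0339, 0.1083]
eef_rot: [-180.0, -0.0, -9.1]
wrist_force: [-0.1, 0.2, -0.2]
width: -0.0
```

```bash
python3 look.py push3; python3 - <<'E'
from station import vision
import cv2
w=vision.grab_frame("wrist")["frame"]; cv2.imwrite("pics/w3.png",cv2.resize(w[180:330,70:300],None,fx=3,fy=3,interpolation=cv2.INTER_CUBIC))
E
```

```text
t 7.67 tcp stand [-90.4 -40. ] z 108.3 yaw [-179.99   -0.     -9.12] F [-0.08  0.25 -0.16]
offcut stand [-108.7    8.8] [ 4.1 16.4] 87.8
```

View pics/w3.png

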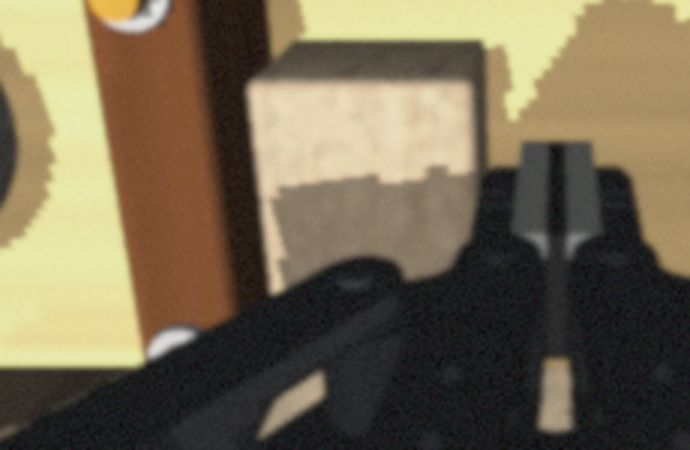

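The offcut is still about 5 mm short of the fence's foot: the foot is at crop u≈270 and the offcut's far-left bottom corner at u≈297. I go on gently.

Emit:
move_arm:
  deltas:
    - {"travel": [0, -0.001, 0], "roll": 0, "jaw": 255}
    - {"travel": [0, -0.001, 0], "roll": 0, "jaw": 255}
    - {"travel": [0, -0.001, 0], "roll": 0, "jaw": 255}
    - {"travel": [0, 0, 0], "roll": 0, "jaw": 255}

```text
time: 8.32
ee_pos: [0.5077, -0.0309, 0.1083]
eef_rot: [-180.0, 0.0, -9.1]
wrist_force: [0.1, -0.4, -0.1]
width: 0.0001
```

Emit:
move_arm:
  deltas:
    - {"travel": [0, -0.0005, 0], "roll": 0, "jaw": 255}
    - {"travel": [0, 0, 0], "roll": 0, "jaw": 255}

```text
time: 8.57
ee_pos: [0.5077, -0.0305, 0.1083]
eef_rot: [180.0, 0.0, -9.1]
wrist_force: [0.6, -0.1, -0.1]
width: 0.0001
```

Emit:
move_arm:
  deltas:
    - {"travel": [0, -0.0005, 0], "roll": 0, "jaw": 255}
    - {"travel": [0, 0, 0], "roll": 0, "jaw": 255}

```text
time: 8.82
ee_pos: [0.5077, -0.0304, 0.1083]
eef_rot: [180.0, 0.0, -9.1]
wrist_force: [-1.2, -3.0, -0.1]
width: 0.0001
```

Emit:
move_arm:
  deltas:
    - {"travel": [0, -0.0005, 0], "roll": 0, "jaw": 255}
    - {"travel": [0, 0, 0], "roll": 0, "jaw": 255}

```text
time: 9.07
ee_pos: [0.5078, -0.0303, 0.1083]
eef_rot: [179.9, 0.0, -9.1]
wrist_force: [-1.4, -5.1, 0.6]
width: -0.0003
```

```bash
cat > w.py <<'E'
import sys,cv2
from station import vision
w=vision.grab_frame("wrist")["frame"]; cv2.imwrite(f"pics/{sys.argv[1]}.png",w)
hsv=cv2.cvtColor(w,cv2.COLOR_BGR2HSV); m=cv2.inRange(hsv,(26,45,120),(38,130,255))
for v in (185,188,191,194): # ledge pixels visible between fence and offcut, in rows near the far side of the offcut
    print(v,[ (u,tuple(int(x) for x in hsv[v,u])) for u in range(150,176,4)])
E
python3 look.py push4; python3 w.py w4
```

```text
t 9.07 tcp stand [-90.4 -36.4] z 108.3 yaw [ 1.7991e+02  1.0000e-02 -9.1200e+00] F [-1.38 -5.12  0.57]
offcut stand [-130.9   51.8] [0. 0.] 0.0
185 [(150, (16, 144, 39)), (154, (7, 115, 40)), (158, (16, 101, 38)), (162, (14, 166, 40)), (166, (18, 105, 141)), (170, (19, 104, 169)), (174, (18, 109, 168))]
188 [(150, (19, 149, 36)), (154, (8, 91, 42)), (158, (13, 173, 31)), (162, (15, 149, 41)), (166, (19, 108, 132)), (170, (19, 108, 167)), (174, (19, 105, 170))]
191 [(150, (6, 98, 39)), (154, (13, 121, 38)), (158, (7, 114, 38)), (162, (16, 137, 41)), (166, (18, 103, 129)), (170, (19, 103, 166)), (174, (19, 101, 171))]
194 [(150, (9, 111, 39)), (154, (9, 100, 41)), (158, (14, 135, 36)), (162, (12, 109, 42)), (166, (18, 98, 94)), (170, (17, 84, 88)), (174, (20, 65, 83))]
```

Firm contact at the fence (5 N). I back off, rise, move behind the offcut and turn a quarter turn, so the narrow side of the fingers runs along the fence.

Emit:
move_arm:
  deltas:
    - {"travel": [0, 0.002, 0], "roll": 0, "jaw": 255}
    - {"travel": [0, 0.01, 0], "roll": 0, "jaw": 255}
    - {"travel": [0, 0, 0.0], "roll": 0, "jaw": 255}
    - {"travel": [0, 0, -0.03], "roll": 0, "jaw": 255}
    - {"travel": [0, 0, -0.03], "roll": 0, "jaw": 255}

```text
time: 9.85
ee_pos: [0.5057, -0.0412, 0.1687]
eef_rot: [-180.0, 0.1, -9.1]
wrist_force: [0.9, -0.8, -0.4]
width: 0.0001
```

Emit:
move_arm:
  deltas:
    - {"travel": [-0.03, -0.01, 0], "roll": 0, "jaw": 255}
    - {"travel": [-0.03, -0.01, 0], "roll": 0, "jaw": 255}
    - {"travel": [0, -0.01, 0], "roll": 0, "jaw": 255}
    - {"travel": [0, -0.01, 0], "roll": 0, "jaw": 255}
    - {"travel": [0, 0, 0], "roll": 0.175, "jaw": 255}

```text
time: 10.48
ee_pos: [0.4541, 0.0082, 0.1685]
eef_rot: [-180.0, -0.0, -19.3]
wrist_force: [-0.4, 0.6, -0.8]
width: -0.0002
```

Emit:
move_arm:
  deltas:
    - {"travel": [0, 0, 0], "roll": 0.175, "jaw": 255}
    - {"travel": [0, 0, 0], "roll": 0.175, "jaw": 255}
    - {"travel": [0, 0, 0], "roll": 0.175, "jaw": 255}
    - {"travel": [0, 0, 0], "roll": 0.175, "jaw": 255}
    - {"travel": [0, 0, 0], "roll": 0.175, "jaw": 255}

```text
time: 11.1
ee_pos: [0.4542, 0.0077, 0.1684]
eef_rot: [-180.0, -0.0, -69.6]
wrist_force: [-0.5, 0.2, -0.1]
width: 0.0
```

Emit:
move_arm:
  deltas:
    - {"travel": [0, 0, 0], "roll": 0.175, "jaw": 255}
    - {"travel": [0, 0, 0], "roll": 0.175, "jaw": 255}
    - {"travel": [0, 0, 0], "roll": 0.171, "jaw": 255}
    - {"travel": [0, 0, 0], "roll": 0, "jaw": 255}

```text
time: 11.6
ee_pos: [0.4506, -0.0039, 0.1682]
eef_rot: [-179.9, 0.8, -98.4]
wrist_force: [-0.9, 0.1, -0.2]
width: -0.0002
```

```bash
python3 look.py behind
```

```text
t 11.6 tcp stand [-151.1  -19.4] z 168.2 yaw [-179.86    0.8   -98.36] F [-0.91  0.1  -0.2 ]
offcut stand [-76.7  -3.9] [36.4 27.6] 81.2
```

View pics/behind.png

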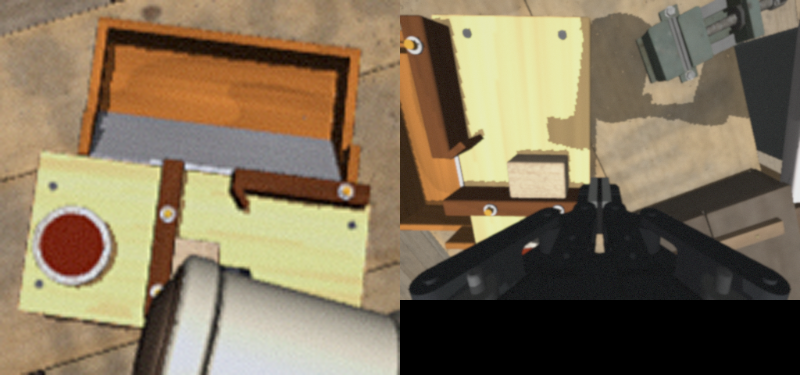

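The offcut sits against the fence. Top view: y centre ≈ −4, right side visible, aligned at 81.2°. The TCP drifted sideways by 12 mm in the last turn, so I check the joints.

```bash
python3 -c "
from station import monitor
s=monitor.observe();print(s['qpos'].round(2),s['qvel'].round(2),s['ee_pos'],s['eef_rot'])"
```

```text
[-16.45  -6.75 114.95   0.86  71.78 171.62] [ 0.23 -0.19  0.33  0.06  0.07 -0.26] [ 0.45041475 -0.00343434  0.1681983 ] [-179.86945637    0.80584623  -98.33767114]
```

Emit:
move_arm:
  deltas:
    - {"travel": [0, 0, 0], "roll": 0, "jaw": 255}
    - {"travel": [0, 0, 0], "roll": 0, "jaw": 255}

```text
time: 11.95
ee_pos: [0.45, -0.0033, 0.1681]
eef_rot: [-179.9, 0.8, -98.3]
wrist_force: [-0.1, -0.0, -0.5]
width: -0.0001
```

```bash
python3 -c "
from station import monitor
s=monitor.observe();print(s['qpos'].round(2),s['qvel'].round(2),s['ee_pos'],s['eef_rot'])"
```

```text
[-16.45  -6.81 115.02   0.86  71.79 171.58] [-0.18 -0.11  0.17 -0.09 -0.07 -0.07] [ 0.44995444 -0.00329246  0.16811802] [-179.87936088    0.80329815  -98.29429493]
```

Joint 6 is right at its range limit (171.6°). I turn back the other way by half a turn, since the fingers are symmetrical.

Emit:
move_arm:
  deltas:
    - {"travel": [0, 0, 0], "roll": -0.184, "jaw": 255}
    - {"travel": [0, 0, 0], "roll": -0.184, "jaw": 255}
    - {"travel": [0, 0, 0], "roll": -0.184, "jaw": 255}
    - {"travel": [0, 0, 0], "roll": -0.184, "jaw": 255}
    - {"travel": [0, 0, 0], "roll": -0.184, "jaw": 255}

```text
time: 12.58
ee_pos: [0.4499, -0.0034, 0.1682]
eef_rot: [-179.3, 0.4, -45.2]
wrist_force: [-0.1, 0.4, 0.3]
width: -0.0001
```

Emit:
move_arm:
  deltas:
    - {"travel": [0, 0, 0], "roll": -0.184, "jaw": 255}
    - {"travel": [0, 0, 0], "roll": -0.184, "jaw": 255}
    - {"travel": [0, 0, 0], "roll": -0.184, "jaw": 255}
    - {"travel": [0, 0, 0], "roll": -0.184, "jaw": 255}
    - {"travel": [0, 0, 0], "roll": -0.184, "jaw": 255}

```text
time: 13.2
ee_pos: [0.4499, -0.0034, 0.1682]
eef_rot: [-179.3, -0.3, 7.5]
wrist_force: [-0.9, 0.3, -0.6]
width: 0.0004
```

Emit:
move_arm:
  deltas:
    - {"travel": [0, 0, 0], "roll": -0.184, "jaw": 255}
    - {"travel": [0, 0, 0], "roll": -0.184, "jaw": 255}
    - {"travel": [0, 0, 0], "roll": -0.184, "jaw": 255}
    - {"travel": [0, 0, 0], "roll": -0.184, "jaw": 255}
    - {"travel": [0, 0, 0], "roll": -0.184, "jaw": 255}

```text
time: 13.82
ee_pos: [0.4499, -0.0034, 0.1681]
eef_rot: [-179.8, -0.8, 60.2]
wrist_force: [0.7, 0.0, 0.4]
width: 0.0
```

Emit:
move_arm:
  deltas:
    - {"travel": [0, 0, 0], "roll": -0.184, "jaw": 255}
    - {"travel": [0, 0, 0], "roll": -0.184, "jaw": 255}
    - {"travel": [0, 0, 0], "roll": 0, "jaw": 255}

```text
time: 14.2
ee_pos: [0.4499, -0.0034, 0.1682]
eef_rot: [179.9, -0.8, 80.8]
wrist_force: [-0.8, -0.8, 0.3]
width: -0.0002
```

```bash
python3 look.py behind2;  python3 -c "
from station import monitor
print(monitor.observe()['qpos'].round(2))"
```

```text
t 14.2 tcp stand [-151.8  -19. ] z 168.2 yaw [179.89  -0.8   80.8 ] F [-0.81 -0.81  0.25]
offcut stand [-76.7  -3.9] [36.4 27.6] 81.2
[-16.47  -6.83 115.03   0.86  71.79  -7.46]
```

Emit:
move_arm:
  deltas:
    - {"travel": [0.013, 0, 0.02], "roll": 0, "jaw": 255}
    - {"travel": [0, 0, 0.02], "roll": 0, "jaw": 255}
    - {"travel": [0, 0, 0.018], "roll": 0, "jaw": 255}
    - {"travel": [0, 0, 0], "roll": 0, "jaw": 255}

```text
time: 14.8
ee_pos: [0.4509, 0.0105, 0.109]
eef_rot: [-179.9, -0.8, 80.8]
wrist_force: [-0.6, -0.4, 0.5]
width: -0.0002
```

Emit:
move_arm:
  deltas:
    - {"travel": [0, 0.004, 0], "roll": 0, "jaw": 255}
    - {"travel": [0, 0.004, 0], "roll": 0, "jaw": 255}
    - {"travel": [0, 0.004, 0], "roll": 0, "jaw": 255}
    - {"travel": [0, 0.004, 0], "roll": 0, "jaw": 255}
    - {"travel": [0, 0.004, 0], "roll": 0, "jaw": 255}

```text
time: 15.42
ee_pos: [0.4722, 0.0069, 0.1104]
eef_rot: [179.9, -0.8, 80.9]
wrist_force: [0.2, 1.4, -0.8]
width: 0.0
```

Emit:
move_arm:
  deltas:
    - {"travel": [0, 0.004, 0], "roll": 0, "jaw": 255}
    - {"travel": [0, 0.004, 0], "roll": 0, "jaw": 255}
    - {"travel": [0, 0.004, 0], "roll": 0, "jaw": 255}
    - {"travel": [0, 0.004, 0], "roll": 0, "jaw": 255}
    - {"travel": [0, 0, 0], "roll": 0, "jaw": 255}

```text
time: 16.05
ee_pos: [0.4881, 0.0043, 0.1104]
eef_rot: [179.9, -0.8, 80.9]
wrist_force: [-0.1, 0.1, 0.6]
width: 0.0002
```

```bash
python3 look.py fwd1
```

```text
t 16.05 tcp stand [-115.3   -5.3] z 110.4 yaw [179.86  -0.81  80.91] F [-0.13  0.1   0.62]
offcut stand [-125.5   42.1] [0. 0.] 0.0
```

View pics/fwd1.png

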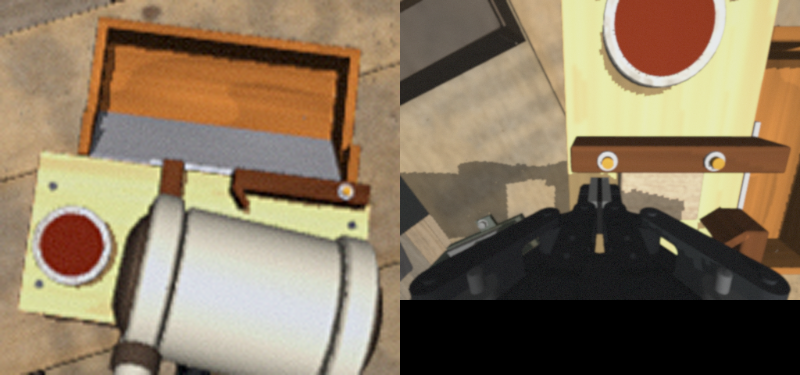

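The offcut (wrist view (660,190)) slides along the fence with negligible force. I go on.

Emit:
move_arm:
  deltas:
    - {"travel": [0, 0.004, 0], "roll": 0, "jaw": 255}
    - {"travel": [0, 0.004, 0], "roll": 0, "jaw": 255}
    - {"travel": [0, 0.004, 0], "roll": 0, "jaw": 255}
    - {"travel": [0, 0.004, 0], "roll": 0, "jaw": 255}
    - {"travel": [0, 0.004, 0], "roll": 0, "jaw": 255}

```text
time: 16.77
ee_pos: [0.5077, 0.0012, 0.1104]
eef_rot: [179.9, -0.8, 80.9]
wrist_force: [-0.5, -1.1, -0.1]
width: -0.0001
```

Emit:
move_arm:
  deltas:
    - {"travel": [0, 0.002, 0], "roll": 0, "jaw": 255}
    - {"travel": [0, 0.002, 0], "roll": 0, "jaw": 255}
    - {"travel": [0, 0.002, 0], "roll": 0, "jaw": 255}
    - {"travel": [0, 0.002, 0], "roll": 0, "jaw": 255}

```text
time: 17.27
ee_pos: [0.5154, -0.0, 0.1104]
eef_rot: [179.9, -0.8, 80.9]
wrist_force: [0.4, -0.3, -0.0]
width: -0.0001
```

Emit:
move_arm:
  deltas:
    - {"travel": [0, 0.002, 0], "roll": 0, "jaw": 255}
    - {"travel": [0, 0.002, 0], "roll": 0, "jaw": 255}
    - {"travel": [0, 0.002, 0], "roll": 0, "jaw": 255}
    - {"travel": [0, 0.002, 0], "roll": 0, "jaw": 255}

```text
time: 17.77
ee_pos: [0.5233, -0.0013, 0.1104]
eef_rot: [179.9, -0.8, 80.9]
wrist_force: [-0.0, -0.2, -0.1]
width: -0.0
```

```bash
python3 look.py fwd2
```

```text
t 17.77 tcp stand [-79.6  -5.2] z 110.4 yaw [179.89  -0.8   80.91] F [-0.01 -0.2  -0.13]
offcut stand [-135.    51.2] [0. 0.] 0.0
```

View pics/fwd2.png

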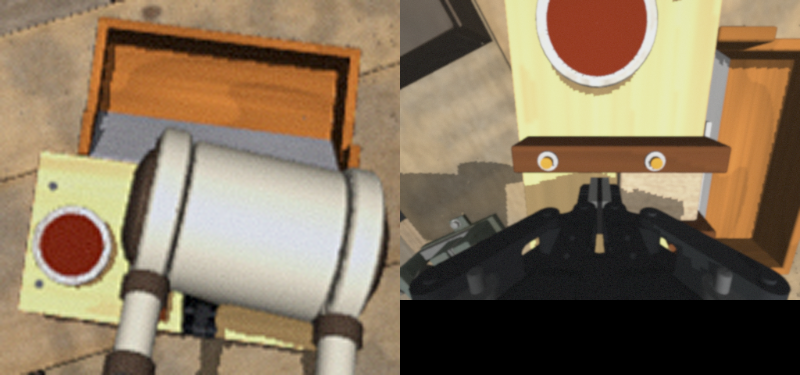

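The offcut's front (wrist u≈697) is entering the gap without resistance. I keep pushing.

Emit:
move_arm:
  deltas:
    - {"travel": [0, 0.003, 0], "roll": 0, "jaw": 255}
    - {"travel": [0, 0.003, 0], "roll": 0, "jaw": 255}
    - {"travel": [0, 0.003, 0], "roll": 0, "jaw": 255}
    - {"travel": [0, 0.003, 0], "roll": 0, "jaw": 255}

```text
time: 18.38
ee_pos: [0.5353, -0.0032, 0.1105]
eef_rot: [179.9, -0.8, 80.9]
wrist_force: [-0.6, 0.1, -0.3]
width: 0.0001
```

Emit:
move_arm:
  deltas:
    - {"travel": [0, 0.003, 0], "roll": 0, "jaw": 255}
    - {"travel": [0, 0.003, 0], "roll": 0, "jaw": 255}
    - {"travel": [0, 0.003, 0], "roll": 0, "jaw": 255}
    - {"travel": [0, 0.003, 0], "roll": 0, "jaw": 255}

```text
time: 18.88
ee_pos: [0.5471, -0.0051, 0.1105]
eef_rot: [179.9, -0.8, 80.9]
wrist_force: [-0.3, 0.4, 0.2]
width: 0.0002
```

Emit:
move_arm:
  deltas:
    - {"travel": [0, 0.003, 0], "roll": 0, "jaw": 255}
    - {"travel": [0, 0.003, 0], "roll": 0, "jaw": 255}
    - {"travel": [0, 0.003, 0], "roll": 0, "jaw": 255}
    - {"travel": [0, 0.003, 0], "roll": 0, "jaw": 255}

```text
time: 19.38
ee_pos: [0.5589, -0.007, 0.1106]
eef_rot: [179.9, -0.8, 80.9]
wrist_force: [-1.7, -0.4, 1.8]
width: -0.0001
```

Emit:
move_arm:
  deltas:
    - {"travel": [0, 0.003, 0], "roll": 0, "jaw": 255}
    - {"travel": [0, 0.003, 0], "roll": 0, "jaw": 255}
    - {"travel": [0, 0.003, 0], "roll": 0, "jaw": 255}
    - {"travel": [0, 0.003, 0], "roll": 0, "jaw": 255}

```text
time: 19.88
ee_pos: [0.5708, -0.0089, 0.1106]
eef_rot: [179.9, -0.8, 80.9]
wrist_force: [-2.2, -0.3, 1.9]
width: -0.0001
```

```bash
python3 look.py fwd3
```

```text
t 19.88 tcp stand [-31.5  -5.2] z 110.6 yaw [179.89  -0.8   80.91] F [-2.16 -0.26  1.85]
offcut stand [-133.3  -20. ] [18.5  2.3] 79.1
```

View pics/fwd3.png

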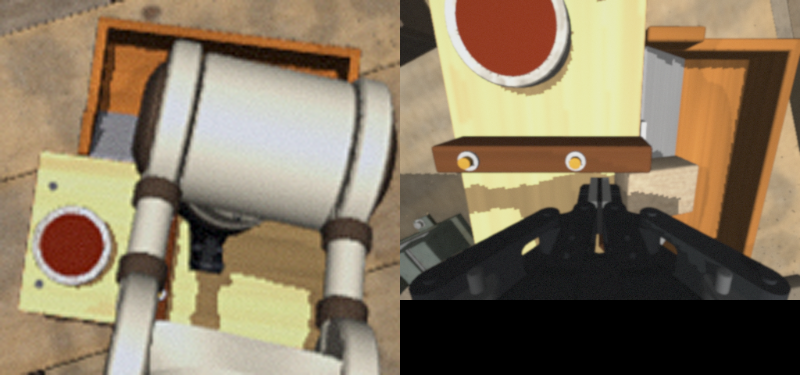

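The offcut is tipping over the edge and leans on the fingers with about 2–3 N. I back off a little to let it drop by itself.

Emit:
move_arm:
  deltas:
    - {"travel": [0, -0.002, 0], "roll": 0, "jaw": 255}
    - {"travel": [0, -0.004, 0], "roll": 0, "jaw": 255}
    - {"travel": [0, -0.004, 0], "roll": 0, "jaw": 255}
    - {"travel": [0, 0, 0], "roll": 0, "jaw": 255}
    - {"travel": [0, 0, 0], "roll": 0, "jaw": 255}

```text
time: 20.6
ee_pos: [0.5608, -0.0073, 0.1106]
eef_rot: [179.9, -0.8, 80.9]
wrist_force: [-0.2, 0.0, -0.1]
width: 0.0003
```

```bash
python3 look.py fwd4
```

```text
t 20.6 tcp stand [-41.7  -5.2] z 110.6 yaw [179.88  -0.8   80.91] F [-0.19  0.02 -0.12]
offcut stand [-12.8 119.9] [3.  1.5] 43.2
```

View pics/fwd4.png

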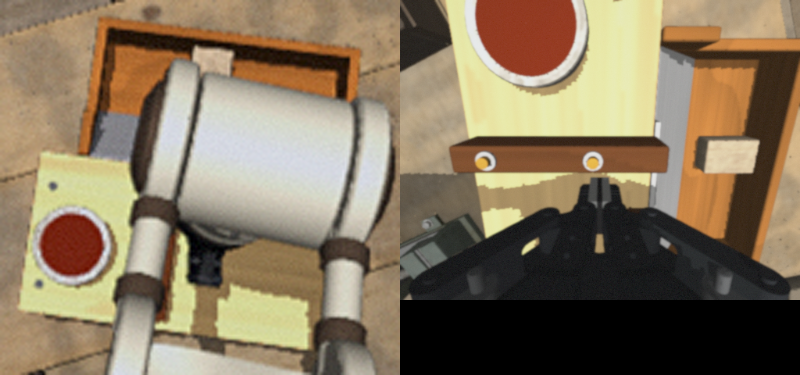

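It has dropped into the pan, near the end wall (wrist (730,155), top crop (212,60)). I withdraw and check how it lies.

Emit:
move_arm:
  deltas:
    - {"travel": [0, -0.005, -0.03], "roll": 0, "jaw": 255}
    - {"travel": [0, 0, -0.05], "roll": 0, "jaw": 255}
    - {"travel": [0, 0, -0.05], "roll": 0, "jaw": 255}
    - {"travel": [-0.03, -0.04, 0], "roll": 0, "jaw": 255}
    - {"travel": [-0.03, -0.04, 0], "roll": 0, "jaw": 255}

```text
time: 21.32
ee_pos: [0.4664, -0.0555, 0.2405]
eef_rot: [179.8, -0.8, 81.0]
wrist_force: [0.1, -0.5, -0.2]
width: -0.0
```

Emit:
move_arm:
  deltas:
    - {"travel": [-0.03, -0.04, 0], "roll": 0, "jaw": 255}
    - {"travel": [-0.03, -0.04, 0], "roll": 0, "jaw": 255}
    - {"travel": [-0.03, -0.04, 0], "roll": 0, "jaw": 255}
    - {"travel": [-0.03, -0.02, 0], "roll": 0, "jaw": 255}
    - {"travel": [0, 0, 0], "roll": 0, "jaw": 255}

```text
time: 21.95
ee_pos: [0.3087, -0.1525, 0.2378]
eef_rot: [179.8, -0.7, 80.6]
wrist_force: [-0.6, 0.3, 0.4]
width: -0.0001
```

```bash
python3 - <<'E'
from station import monitor,vision
from h import *
s=monitor.observe(); print(s["time"],s["ee_pos"],s["wrist_force"])
f=vision.grab_frame("top"); g=vision.grab_frame("scene")
np.save("pics/end.npy",[f,g],allow_pickle=True)
a=cv2.resize(f["frame"][130:280,220:380],(400,375),interpolation=cv2.INTER_CUBIC)
b=cv2.resize(g["frame"][130:265,185:365],(400,300),interpolation=cv2.INTER_CUBIC)
cv2.imwrite("pics/end.png",np.hstack([a,cv2.copyMakeBorder(b,0,75,0,0,cv2.BORDER_CONSTANT)]))
f0=np.load("pics/top.npy",allow_pickle=True).item()
for F in (f0,f):
    h=cv2.cvtColor(F["frame"],cv2.COLOR_BGR2HSV); m=cv2.inRange(h,(0,170,60),(8,255,200)); m[:205]=0;m[250:]=0;m[:,:230]=0;m[:,270:]=0
    M=cv2.moments(m,True); print("tin",cast(F,(M["m10"]/M["m00"],M["m01"]/M["m00"]),.128)[0].round(4))
E
```

```text
21.95 [ 0.30874646 -0.15249992  0.23778972] [-0.60215281  0.27531111  0.39131572]
tin [0.5394 0.1025 0.128 ]
tin [0.5395 0.1024 0.128 ]
```

The tin is unmoved and the picture allowance is used up, so I measure the offcut numerically from both views.

```bash
python3 - <<'E'
from h import *
f,g=np.load("pics/end.npy",allow_pickle=True)
a=np.radians(-9.14); A=np.array([[np.cos(a),np.sin(a),0],[-np.sin(a),np.cos(a),0],[0,0,1]]); o=np.array([.6028,-.0088,0])
st=lambda w:((w-o)@A.T*1000).round(1)
C=[]
pan=np.array([[.028,-.13],[.028,.1],[.14,.1],[.14,-.13]])
for n,F in (("top",f),("scene",g)):
    h=cv2.cvtColor(F["frame"],cv2.COLOR_BGR2HSV); m=cv2.inRange(h,(8,30,90),(25,120,255))
    P=[]
    for z in (.012,.06):
        P+=list(proj(F,np.c_[pan,np.full(4,z)]@A+o))
    r=np.zeros(m.shape,np.uint8); cv2.fillConvexPoly(r,cv2.convexHull(np.array(P).astype(np.int32)),255)
    k,lab,s,c=cv2.connectedComponentsWithStats(m&r)
    for i in range(1,k):
        if s[i,4]>30: print(n,s[i],c[i].round(1), "z25:",st(cast(F,c[i],.025))[0],"z38",st(cast(F,c[i],.038))[0])
    i=1+np.argmax(s[1:,4]); C.append((F,c[i]))
    rc=cv2.minAreaRect(cast(F,np.argwhere(lab==i)[:,::-1],.038)[:,:2].astype(np.float32)*1000); print(n,"rect@38",np.round(rc[1],1),round(rc[2],1))
Pm=[np.array([[F["fx"],0,F["cx"]],[0,F["fy"],F["cy"]],[0,0,1]])@np.c_[F["R"],F["t"]] for F,_ in C]
X=cv2.triangulatePoints(Pm[0],Pm[1],C[0][1].astype(float),C[1][1].astype(float)); print("stand",st((X[:3]/X[3]).T))
E
```

```text
top [295 148  19  25 383] [303.9 160.1] z25: [105.5  -5.5  25. ] z38 [102.   -4.6  38. ]
top rect@38 [39.4 56.3] 81.4
scene [194 148  60  50 124] [223.1 172.5] z25: [171.2 -42.1  25. ] z38 [159.8 -28.9  38. ]
scene [273 173  16  11  67] [280.9 177.3] z25: [  35.2 -104.5   25. ] z38 [ 26.6 -90.1  38. ]
scene [223 178  27  24 430] [235.7 189.4] z25: [103.   -4.3  25. ] z38 [93.   8.1 38. ]
scene [233 187  41  40 434] [250.2 205.9] z25: [38.7 26.3 25. ] z38 [30.1 38.1 38. ]
scene rect@38 [138.8  34.3] 80.6
stand [[ 98.4 -19.6 -31.8]]
```

The two views agree on the offcut: (105, −5) mm from the top and (103, −4) from the scene, both cast at z = 25 mm. Its outline is 39×56 mm, so it lies flat inside the pan. The arm is clear of everything, so I hand in.

```bash
python3 -c "
from station import sign_off
print(sign_off())"
```

```text
the job is handed in; nothing more can be done
None
```

The offcut is in the catch pan and the job was handed in at about 22 s of the 64 s allowed. With the fingers shut I slid the offcut left against the fence, then pushed it along the fence through the gap. It tipped over the edge and dropped into the pan once I backed off slightly.

**Last checks**
- **Offcut:** it lies flat at about stand (104, −5, 25) mm, inside the limits. The top and scene views agree to 2–3 mm.
- **Tin:** it moved about 0.1 mm.
- **Force:** the largest wrist reading seen was about 5 N, at the fence, against the limit of 20 N.
- **Arm:** it is about 0.2 m clear of the ledge and reads only noise.

**Failed or disagreed**
- **Joint 6 limit:** my first quarter turn ran joint 6 up against its range limit (171.6°) and left a 0.8° tool tilt. I turned back the other way and carried on with that tilt.
- **Triangulation:** the automatic two-view fix in the final check picked the wrong patch in the scene view. I used the matching patch by hand instead.
- **Final picture:** the 12-picture limit was already reached, so I checked the end state by numbers only. I did not measure directly that the offcut was at rest.

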